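# Hold a sample slide flush on a tilted slide reader

### The arm

A 7-joint arm with a two-finger parallel gripper is mounted at the origin on the work surface. World frame = base frame: x ahead of the robot, y to its left, z up, the work surface at z = 0. Lengths are in m, angles in rad, forces in N, time in s.
With the tool pointing down it reaches from about 0.4 to 0.85 m from the base axis. Payload 4.5 kg.
Tool frame: the origin (TCP) lies midway between the tips of the shut fingers; the grasp point (between the pads) lies 19 mm behind it; x points along the fingers, y is the direction in which the jaws open and shut, and the axes are right-handed (so a half turn about x gives the same grasp; the last joint's range is limited). The gripper opens to 88 mm and grips with 3 to 60 N. Pads are 18 mm wide; open, the fingers measure 123 mm over their backs; the gripper's body (75 mm by 187 mm) begins 45 mm behind the grasp point.
Start: joints at [-1.248, 0.689, -0.195, 1.565, 0.157, 0.902, -0.215], TCP at [0.178, 0.599, 0.239] pointing down, gripper open.
Joint ranges: [-3.01, 3.01], [-0.46, 2.08], [-1.47, 1.51], [0.13, 2.56], [-1, 4.14], [0.04, 2.09], [-2.66, 2.66]. Speed limits (rad/s): [2.57, 2.57, 3.14, 3.14, 3.14, 3.14, 3.14].

### API

Orientations are given as a unit quaternion [x, y, z, w].
In Python, from plant import r gives the robot as it stands.
- The arm moves only by the tool arm_command, never from a script. Its argument "plan" is a list of rows, each a list of 5 numbers: the finger opening in m, from 0 to 0.0881, then the shift along the tool's x, y, z in m, then the turn about the tool's x in rad. In form: [[grip, dx, dy, dz, roll], ...]. A call has 1 to 12 rows; each row shifts and turns the commanded pose from where the row before left it, along the tool's axes as they then stand; what a row does not reach is not made up. A row lasts 1/8 s, in which the tool goes at most 62.5 mm and 10.7 degrees, less where a joint would pass 70% of its speed; a pose out of reach is approached as far as the arm can. A call is refused whole if a number of a shift passes 0.0625 or a number of a turn 0.188, either way. A call with a gripper value outside its range is refused whole. The fingers move at their own pace and stop on an object; "force" is the grip in N (left out, the last holds). Time passes only in rows, so rows that do not move let the fingers close. It gives the time, the measured TCP pose, the force and the opening at its end, in the units of the state.
- r.get_state(): the state, without advancing time (a new reading comes with each control period).
- r.snapshot(name): name is "side" or "top"; returns (picture, depth): 480x640x3 uint8, red, green, blue; 480x640 float32, m along the optical axis (not along the pixel's ray), 0 where there is no reading.
- r.calibration(name): a dict with "fx", "fy", "cx", "cy" (pixels), "eye" and "orientation" of the camera in the world. Camera axes: x right, y down, z forward; pixel columns grow to the right and rows downward; lengths in m; the calibration is good to about 2 mm. A picture is of the moment at which its call begins. calibration takes no time and is no camera call.
- r.finish_job(): hands the job in, once; it reports no verdict.
The state is a dict: "clock": time; "q": joint angles; "qd": joint speeds; "joint_torque": joint torques, N m; "tool_pos": TCP position; "eef_rot": TCP orientation; "contact_force": force on the tool from outside, world axes, zero at the start; "moment": the same for the moment, N m; "opening": opening from 0.0 (shut) to 1.0 (fully open).
Only numpy, scipy, OpenCV 4.12 (cv2) and the standard library are available. Lean on these libraries where they do the work, as an engineer would, in place of code of your own. Each camera call takes 0.05 s, during which the arm holds its last target.

### The job

Clear the slide reader's front apron by nesting the steel cup that stands on it upright into its twin on the counter. Then pick up the slide holder by its fin, tilt it to the slope of the reader's metal face, and press it gently down flush on the middle of that face, its long side running up the slope, so that the sprung face gives a few millimetres. Finish holding it there, still gripped and pressed; leave the vials, tape roll and bowl where they are.

Things in the scene. Friction and masses are not known exactly. Their poses are not given: they have to be found in the camera images.
- cup_a_mid (a point): Steel medicine cup that stands upright on the reader's apron (apron top 15 mm above the counter); the point is on its axis, half-way up (30 mm above its underside), z along its axis to the mouth. Open cone 60 mm tall, 37 mm across at the foot and 61 mm at the rim, wall 2.5 mm, 60 g. It can be pinched across the outside near the rim.
- cup_b_mid (a point): Its identical twin, standing upright and empty on the counter; same point and axes. A cup nested in it comes to rest 12 to 22 mm higher than it.
- slide_mid (a point): Plain grey plastic slide holder lying flat on the counter, about 60 g: plate 76 (x) x 40 (y) x 5 mm with an upright grip fin in the middle, 30 (x) x 12 (y) mm, reaching from the plate to 52 mm above the underside. Point: centre of the holder, 26 mm above its underside, inside the fin; x along the plate's long side, y across the fin (close the fingers along y), z from the plate up the fin. Either end may go uphill.
- slide_under (a point): Same holder: centre of the flat underside of its plate; same axes. This underside goes flush on the reader's face.
- face_mid (a point): Centre of the surface of the reader's sloped metal face, 100 mm up the slope (x) x 80 mm wide (y), with a dark flat window 56 x 32 mm in its middle. x points up the slope (away from the robot, within 0.25 rad), y level across it, z out of the face, so upward and back toward the robot. The housing end block behind the upper edge is 60 mm above the counter. Nothing stands proud of the face.
- slope (a joint): Tilt of the reader's face from level, rad (0.28 to 0.58); stiff, it stays as it is during the job.
- press (a joint): How far the sprung face is pressed in along its normal, m: 0 untouched, end stop 0.008. It starts to give at about 2 N and takes about 0.7 N more per mm.
- reader: White slide reader, fixed to the counter, 110 mm wide; origin on the counter under it. x points from its apron (x -145 to -45 mm) to its end block (to +105 mm).
- vial_a: Bystander: glass vial 24 mm across, 46 mm tall, upright; origin at the centre of its foot.
- vial_b: Bystander: another such vial.
- vial_c: Bystander: another such vial.
- tape: Bystander: roll of tape 76 mm across, 18 mm high, lying flat; origin at the centre of its underside.
- bowl: Bystander: shallow steel bowl 90 mm across, 35 mm high, not a twin of the cups; origin at the centre of its underside.

How it is judged:
On the way, in this order (a step that is already met when the one before it is completed fails the run):
1. the cup from the apron is nested upright in its twin, which stands on the counter, and let go (horizontal distance between cup_a_mid and cup_b_mid below 0.006 m and z of cup_a_mid in the frame of cup_b_mid between 0.003 and 0.028 m and angle between cup_a_mid's own z axis and vertical below 0.12 rad and angle between cup_b_mid's own z axis and vertical below 0.1 rad and height (world z) of cup_b_mid below 0.036 m and contact force between the fingers and cup_a below 0.1 N and contact force between the fingers and cup_b below 0.1 N), for 0.3 s.
2. the slide holder is lifted clear of the counter in the fingers (height (world z) of slide_under above 0.03 m and contact force between the fingers and slide above 1 N), for 0.2 s.
At the end, for the whole second after the job is handed in: Slide holder in the fingers, at rest on the face: flush within 0.05 rad, long side up the slope within 0.17 rad, centred within 12 mm, face pressed in over 1.2 mm with over 2 N; cups nested upright on the counter, axes within 6 mm, upper 3 to 28 mm above the lower, not touched by the fingers (all of step 1 and angle between the z axis of slide_under and the z axis of face_mid, either way round below 0.05 rad and angle between the x axis of slide_under and the x axis of face_mid, either way round below 0.17 rad and x of slide_under in the frame of face_mid between -0.012 and 0.012 m and y of slide_under in the frame of face_mid between -0.012 and 0.012 m and z of slide_under in the frame of face_mid below 0.003 m and z of slide_mid in the frame of face_mid above 0.02 m and value of joint press above 0.0012 m and contact force between slide and press above 2 N and contact force between the fingers and slide above 2 N and height (world z) of slide_under above 0.04 m and contact force between slide and table below 0.1 N and linear speed of slide below 0.02 m/s); the arm keeps its last pose, push and grip.
It fails at once if the slide is pressed on the face harder than 25 N (contact force between slide and press above 25 N).
It fails at once if a vial, the tape roll or the bowl is moved more than 30 mm (distance of any of vial_a, vial_b, vial_c, tape, bowl from where it was at the start of the episode above 0.03 m).
It also fails if it takes over 54 s, if anything falls off the work surface, if the arm or the gripper's body presses on something with over 40 N, if the wrist force passes 120 N, or if a joint passes its speed limit or range.

## Working session

There is one attempt and no reset: what is moved stays moved. The work goes in short steps, Python scripts to look and compute and a tool call to move; the robot and the scene stay as the last step left them, time stands still between calls to the robot, and variables do not carry over. Pictures are saved under pics/ and viewed, and the job is handed in when it is done.

Besides the shell and the picture viewer there is one more tool, called after "Emit:" by a JSON object that holds its "method" and its "body". arm_command: Moves the arm, as the interface text tells. Its arguments: {"type":"object","properties":{"plan":{"type":"array","items":{"type":"array","items":{"type":"number"}}},"force":{"type":"number"}},"required":["plan"]}

```bash
ls; mkdir -p pics
python3 - <<'E'
from plant import r
import cv2, numpy as np
s=r.get_state(); print({k:np.round(v,4).tolist() for k,v in s.items()})
for n in ("top","side"):
    p,d=r.snapshot(n); cv2.imwrite(f"pics/{n}0.png",p[:,:,::-1]); np.savez(f"pics/{n}0.npz",p=p,d=d)
    print(n,r.calibration(n), (d>0).mean())
E
```

```text
pics
{'clock': 0.0, 'q': [-1.2482, 0.69, -0.1945, 1.5663, 0.1573, 0.9025, -0.2151], 'qd': [-0.0014, 0.0001, -0.0005, 0.0001, 0.0007, -0.0016, -0.0009], 'joint_torque': [0.0003, -52.7559, -1.2665, -15.3425, -0.0526, 0.0068, 0.0002], 'tool_pos': [0.1779, 0.5985, 0.2379], 'eef_rot': [0.1011, 0.6998, -0.1023, 0.6997], 'contact_force': [-0.339, -0.422, -0.6122], 'moment': [0.0293, 0.0206, -0.001], 'opening': 1.0055}
top {'fx': 494.16293571401127, 'fy': 494.16293571401127, 'cx': 317.5226542942662, 'cy': 240.76125512257653, 'eye': array([ 0.35417175, -0.01933937,  1.02564789]), 'orientation': array([ 0.7064964 , -0.70276557,  0.05252617, -0.06499528])} 0.9959212239583334
side {'fx': 439.4270132243672, 'fy': 439.4270132243672, 'cx': 319.5025020296381, 'cy': 242.2680025699795, 'eye': array([0.06296475, 0.45488732, 0.47530009]), 'orientation': array([-0.35325544,  0.80047401, -0.4477829 ,  0.1842347 ])} 0.9958365885416667
```

View pics/top0.png

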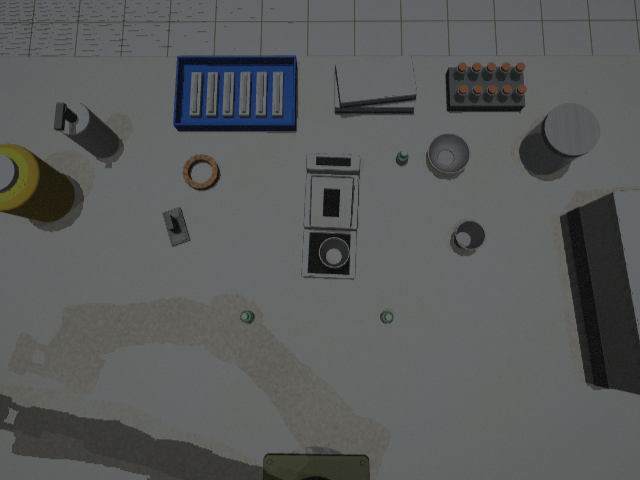

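View pics/side0.png

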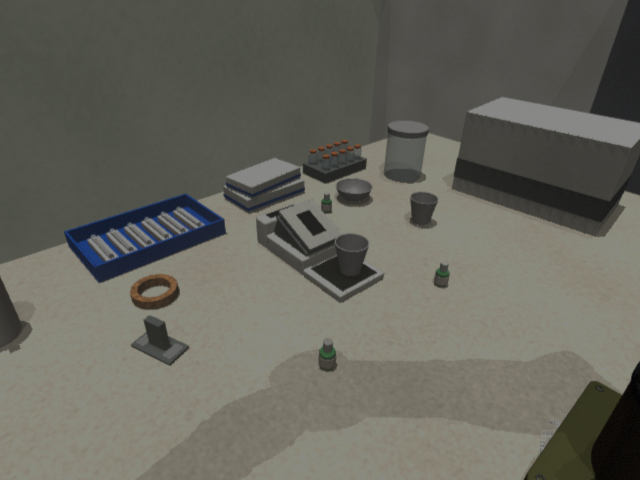

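The top view shows cup A's rim near (334,251), cup B near (468,236), the slide holder at (177,226), and the face window at (331,203). The vials are at (247,317), (387,317) and (402,157). Next I'll measure with depth.

```bash
cat > h.py <<'E'
import numpy as np, cv2
from scipy.spatial.transform import Rotation as R
def cloud(c,d):
    v,u=np.mgrid[0:480,0:640]
    P=np.stack([(u-c['cx'])/c['fx']*d,(v-c['cy'])/c['fy']*d,d],-1)
    return P@R.from_quat(c['orientation']).as_matrix().T+c['eye']
def ray(c,u,v,z):
    k=R.from_quat(c['orientation']).as_matrix()@np.array([(u-c['cx'])/c['fx'],(v-c['cy'])/c['fy'],1])
    return c['eye']+k*(z-c['eye'][2])/k[2]
def proj(c,P):
    p=(np.asarray(P)-c['eye'])@R.from_quat(c['orientation']).as_matrix()
    return np.stack([p[...,0]/p[...,2]*c['fx']+c['cx'],p[...,1]/p[...,2]*c['fy']+c['cy']],-1)
E
python3 - <<'E'
from plant import r
from h import *
C={}
for n in("top","side"):
    z=np.load(f"pics/{n}0.npz"); C[n]=(z['p'],z['d'],cloud(r.calibration(n),z['d']))
p,d,P=C['top']
tab=P[330:400,150:450]; print("table z",np.median(tab[...,2]))
def circ(Q):
    A=np.c_[2*Q[:,:2],np.ones(len(Q))]; s=np.linalg.lstsq(A,(Q[:,:2]**2).sum(1),rcond=None)[0]
    return s[:2],np.sqrt(s[2]+s[0]**2+s[1]**2)
for n in("top","side"):
  Q=C[n][2].reshape(-1,3)
  for nm,xy,zr in(("A",(.33,-.05),.075),("B",(.36,-.31),.06)):
    m=(np.hypot(Q[:,0]-xy[0],Q[:,1]-xy[1])<.09)&(Q[:,2]>zr-.012)&(Q[:,2]<zr+.01)
    q=Q[m]
    if len(q)>10: print(n,nm,m.sum(),q.min(0).round(4),q.max(0).round(4),circ(q[q[:,2]>zr-.004]))
c=r.calibration("top")
for u,v,z in((334,251,.075),(468,236,.06),(177,226,.005),(331,203,.05),(247,317,.046),(387,317,.046),(402,157,.046)): print(u,v,ray(c,u,v,z).round(4), P[v,u].round(4))
# face plane
q=P[182:222,316:348].reshape(-1,3)
for n,(u0,u1,v0,v1) in(("top",(314,350,184,222)),):
    q=C[n][2][v0:v1,u0:u1].reshape(-1,3); cc=q.mean(0); w=np.linalg.svd(q-cc,full_matrices=False)
    nn=w[2][2]*np.sign(w[2][2][2]); print("plane",cc,nn,np.arccos(nn[2]),w[1]/np.sqrt(len(q)))
img=p.copy()
cv2.imwrite("pics/topcrop.png",cv2.resize(np.clip(p[140:290,280:380].astype(int)*2,0,255).astype(np.uint8)[:,:,::-1],None,fx=4,fy=4,interpolation=cv2.INTER_NEAREST))
cv2.imwrite("pics/slidecrop.png",cv2.resize(np.clip(p[190:260,140:220].astype(int)*2,0,255).astype(np.uint8)[:,:,::-1],None,fx=7,fy=7,interpolation=cv2.INTER_NEAREST))
E
```

```text
table z 0.00023289828892170128
334 251 [ 0.4938 -0.0341  0.075 ] [ 0.5017 -0.035   0.0205]
468 236 [ 0.527  -0.2988  0.06  ] [ 0.5373 -0.3155  0.0022]
177 226 [0.5561 0.2969 0.005 ] [0.5537 0.2932 0.0169]
331 203 [ 0.5957 -0.0283  0.05  ] [ 0.5899 -0.0281  0.0735]
247 317 [0.3663 0.1361 0.046 ] [0.3663 0.1361 0.0461]
387 317 [ 0.3681 -0.1383  0.046 ] [ 0.368  -0.1382  0.0471]
402 157 [ 0.6946 -0.1746  0.046 ] [ 0.6988 -0.1765  0.0339]
plane [ 0.58927439 -0.02907993  0.07946534] [ 0.03498664 -0.99922173  0.01821735] 1.5525779707792053 [0.07945354 0.02155688 0.0204659 ]
```

View pics/topcrop.png

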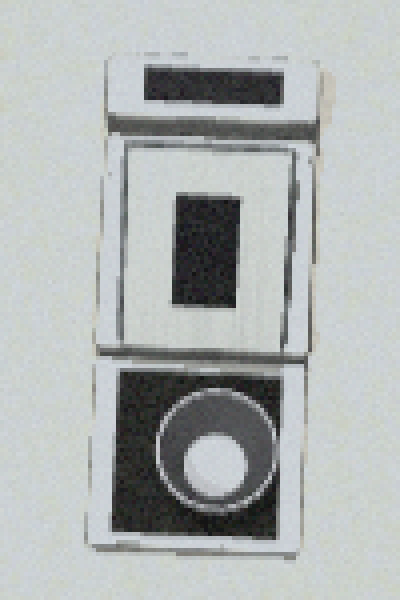

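View pics/slidecrop.png

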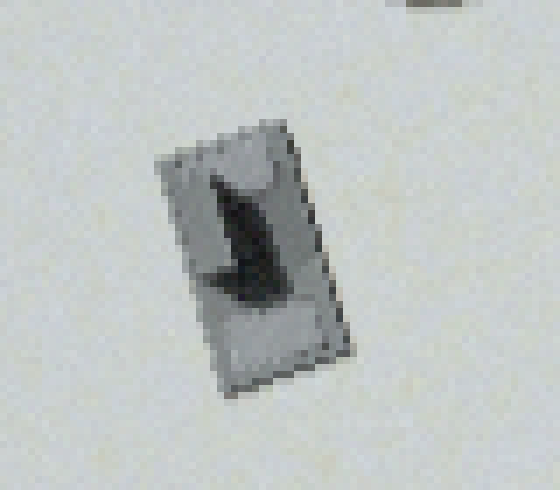

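The crop puts cup A's rim centre at about (334,252.7). The face outline and window are both clear. Next I need the side view and robust plane fits.

Run:
```python
from plant import r
from h import *
p=np.load("pics/side0.npz")['p']
f=lambda a,n,s: cv2.imwrite(n,cv2.resize(np.clip(a.astype(int)*2,0,255).astype(np.uint8)[:,:,::-1],None,fx=s,fy=s,interpolation=cv2.INTER_CUBIC))
f(p[190:310,250:390],"pics/sidecrop.png",5)
f(p[310:370,125:200],"pics/sideslide.png",8)
f(p[185:235,400:450],"pics/sideB.png",8)
t=np.load("pics/top0.npz")['p']; f(t[210:260,440:500],"pics/topB.png",8)
for n in("top","side"):
    z=np.load(f"pics/{n}0.npz"); P=cloud(r.calibration(n),z['d'])
    if n=="top": q=P[184:222,314:350]
    m=np.array([[100]])
    Q=P.reshape(-1,3)
    m=(abs(Q[:,0]-.59)<.037)&(abs(Q[:,1]+.03)<.03)&(Q[:,2]>.03)&(Q[:,2]<.12)
    q=Q[m]; print(n,m.sum())
    best=None
    rng=np.random.default_rng(0)
    for i in range(500):
        a,b,c=q[rng.choice(len(q),3,False)]; k=np.cross(b-a,c-a); k/=np.linalg.norm(k)+1e-9
        k*=np.sign(k[2]); 
        if k[2]<.75: continue
        inl=abs((q-a)@k)<.003
        if best is None or inl.sum()>best.sum(): best=inl
    w=q[best]; cc=w.mean(0); k=np.linalg.svd(w-cc)[2][2] if 0 else np.linalg.eigh(np.cov((w-cc).T))[1][:,0]; k*=np.sign(k[2])
    print(best.sum(),cc,k,np.arccos(k[2]),np.std((w-cc)@k))
```

```text
top 1236
1129 [ 0.59060902 -0.02970364  0.07311864] [-0.40367732  0.01991492  0.91468465] 0.4160693312649314 0.0014598077204311375
side 999
978 [ 0.58920245 -0.02950923  0.07116224] [-0.39566391  0.01404374  0.918288  ] 0.40706195376422805 0.0009831818886136827
```

View pics/sidecrop.png

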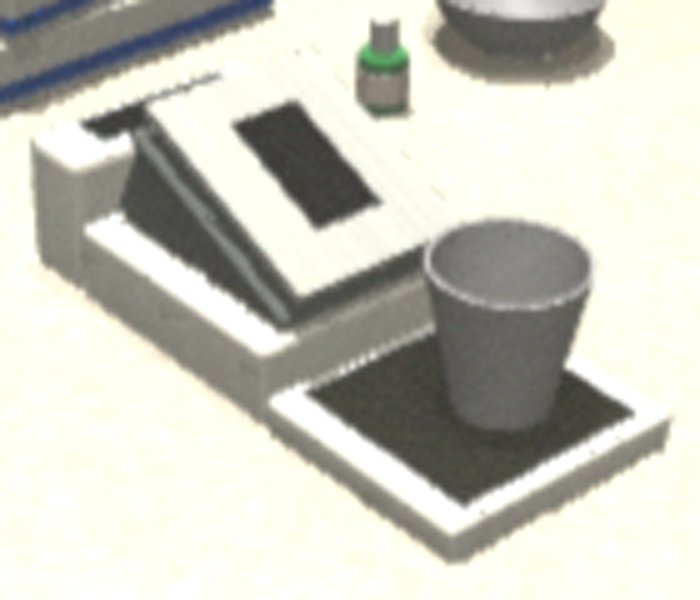

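View pics/sideslide.png

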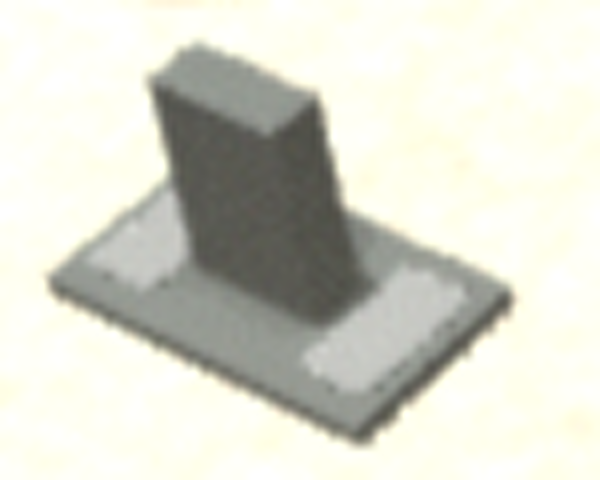

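View pics/sideB.png

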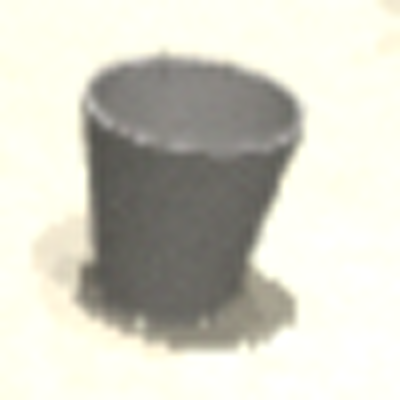

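View pics/topB.png

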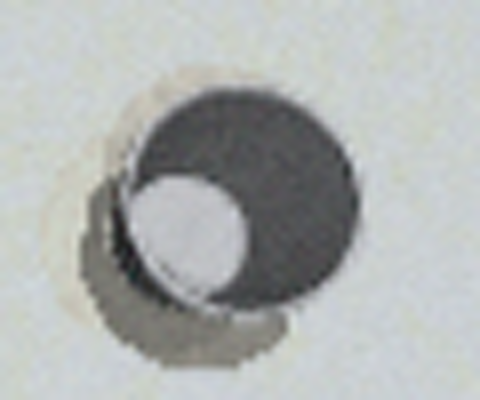

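Side view: cup A's rim is at (351.6,242.6), cup B's rim at (424.2,198.1), and the window and fin corners are clear. I'll triangulate from both views.

```bash
cat >> h.py <<'E'
def line(c,u,v):
    k=R.from_quat(c['orientation']).as_matrix()@np.array([(u-c['cx'])/c['fx'],(v-c['cy'])/c['fy'],1]); return c['eye'],k/np.linalg.norm(k)
def tri(L):
    A=sum(np.eye(3)-np.outer(k,k) for e,k in L); b=sum((np.eye(3)-np.outer(k,k))@e for e,k in L)
    x=np.linalg.solve(A,b); return x, max(np.linalg.norm((np.eye(3)-np.outer(k,k))@(x-e)) for e,k in L)
E
python3 - <<'E'
from plant import r
from h import *
T=r.calibration("top");S=r.calibration("side")
for n,t,s,z in(("A",(334,252.7),(351.6,242.6),.075),("B",(470.6,234.8),(424.2,198.1),.06)):
    print(n,ray(T,*t,z),ray(S,*s,z),tri([line(T,*t),line(S,*s)]))
a=[(173,194),(242,197),(237,307),(170,303)];b=[(234,125),(296,100),(380,202),(318,228)]
W=[]
for t,s in zip(a,b):
    x,e=tri([line(T,280+t[0]/4,140+t[1]/4),line(S,250+s[0]/5,190+s[1]/5)]); W.append(x); print(x.round(4),round(e,4))
W=np.array(W); m=W.mean(0); u=(W[0]+W[1]-W[2]-W[3])/2; v=(W[0]+W[3]-W[1]-W[2])/2
n=np.cross(u,v); n/=np.linalg.norm(n); print("win",m,np.linalg.norm(u),np.linalg.norm(v),"n",n,np.arccos(n[2]),"yaw",np.arctan2(u[1],u[0]), "vyaw",np.arctan2(-v[0],v[1]))
pt=[ray(T,140+x/7,190+y/7,.005) for x,y in((165,160),(285,122),(352,350),(225,395))]
ps=[ray(S,125+x/8,310+y/8,.005) for x,y in((50,280),(360,438),(510,293))]
pf=[ray(S,125+x/8,310+y/8,.052) for x,y in((198,43),(318,95),(270,135),(152,82))]
pt,ps,pf=map(np.array,(pt,ps,pf)); print("top plate",pt.round(4).tolist(),pt.mean(0)); print("side plate",ps.round(4).tolist(),(ps[0]+ps[2])/2); print("fin",pf.round(4).tolist(),pf.mean(0))
l=(pt[0]+pt[1]-pt[2]-pt[3]); print("yaw",np.arctan2(l[1],l[0])); l=pf[0]+pf[3]-pf[1]-pf[2]; print(np.arctan2(l[1],l[0]));l=ps[0]-ps[1]; print(np.arctan2(l[1],l[0]),np.linalg.norm(l))
E
```

```text
A [ 0.4904156  -0.03413662  0.075     ] [ 0.48665889 -0.02819425  0.075     ] (array([ 0.49134507, -0.03401711,  0.07030198]), np.float64(0.0003187764662931847))
B [ 0.52942274 -0.30401624  0.06      ] [ 0.52357435 -0.29486622  0.06      ] (array([ 0.53045109, -0.30587309,  0.05387483]), np.float64(9.77198014233365e-05))
[ 0.6163 -0.0136  0.081 ] 0.0014
[ 0.6163 -0.0467  0.0798] 0.0
[ 0.566  -0.0445  0.0575] 0.0004
[ 0.5665 -0.0119  0.0592] 0.0009
win [ 0.59129068 -0.02918895  0.06938404] 0.05472347546391211 0.032918642659599505 n [-0.40316502 -0.03757087  0.91435573] 0.41688241833678896 yaw -0.03915344086303963 vyaw -0.008458954278978357
top plate [[0.5845, 0.3271, 0.005], [0.5964, 0.2911, 0.005], [0.5262, 0.2671, 0.005], [0.5123, 0.3048, 0.005]] [0.55482821 0.29752693 0.005     ]
side plate [[0.579, 0.3325, 0.005], [0.5074, 0.3087, 0.005], [0.5209, 0.2726, 0.005]] [0.54996654 0.30254806 0.005     ]
fin [[0.5659, 0.3016, 0.052], [0.5395, 0.2921, 0.052], [0.5356, 0.3028, 0.052], [0.5616, 0.312, 0.052]] [0.55067625 0.30212284 0.052     ]
yaw 0.31440809407235504
0.34127245149391167
0.3218117871491238 0.07546250471755263
```

The two cameras disagree by about 5 mm, with the side view reading low. I'll check that against the known heights, then go to hover over cup A.

Run:
```python
from plant import r
from h import *
for n in("top","side"):
    z=np.load(f"pics/{n}0.npz"); P=cloud(r.calibration(n),z['d'])
    Q=P.reshape(-1,3)
    for nm,x0,x1,y0,y1 in(("table",.40,.46,.0,.1),("tableB",.5,.56,-.24,-.2),("tableS",.45,.5,.25,.33),("apron",.45,.52,.005,.015),("block",.66,.685,-.06,.0)):
        m=(Q[:,0]>x0)&(Q[:,0]<x1)&(Q[:,1]>y0)&(Q[:,1]<y1); print(n,nm,m.sum(),np.median(Q[m,2]).round(4))
T=r.calibration("top")
k=[ray(T,280+x/4,140+y/4,.015) for x,y in((88,545),(297,557))]; l=k[0]-k[1]; print(k,np.arctan2(-l[0],l[1]),np.linalg.norm(l))
k=[ray(T,280+x/4,140+y/4,.06) for x,y in((107,57),(319,62))]; l=k[0]-k[1]; print(k,np.arctan2(-l[0],l[1]),np.linalg.norm(l))
```

```text
top table 1387 0.0003
top tableB 536 0.0004
top tableS 908 0.0001
top apron 172 0.0158
top block 451 0.0588
side table 1632 -0.0016
side tableB 263 -0.0021
side tableS 1691 -0.0015
side apron 147 0.0138
side block 52 0.0583
[array([0.44996598, 0.03045881, 0.015     ]), array([ 0.44436501, -0.07652441,  0.015     ])] -0.052305965303177604 0.10712974361324895
[array([0.69542026, 0.02151168, 0.06      ]), array([ 0.69283123, -0.08658106,  0.06      ])] -0.0239473930109164 0.10812374131954407
```

Emit:
{"method": "arm_command", "body": {"plan": [[0.088,0,0,0,-0.14],[0.088,0,0,0,-0.14]], "force": 15}}

```text
clock: 0.35
tool_pos: [0.1779, 0.5988, 0.2383]
eef_rot: [0.001, 0.707, -0.002, 0.707]
contact_force: [-0.2, -0.4, -0.5]
opening: 0.998
```

Emit:
{"method": "arm_command", "body": {"plan": [[0.088,0,-0.0525,0.0265,0],[0.088,0,-0.0525,0.0265,0],[0.088,0,-0.0525,0.0265,0],[0.088,0,-0.0525,0.0265,0],[0.088,0,-0.0525,0.0265,0],[0.088,0,-0.0525,0.0265,0],[0.088,0,-0.0525,0.0265,0],[0.088,0,-0.0525,0.0265,0],[0.088,0,-0.0525,0.0265,0],[0.088,0,-0.0525,0.0265,0],[0.088,0,-0.0525,0.0265,0],[0.088,0,-0.0525,0.0265,0]]}}

```text
clock: 1.85
tool_pos: [0.4909, -0.0354, 0.2386]
eef_rot: [0.003, 0.707, -0.003, 0.707]
contact_force: [1.5, 0.3, 0.1]
opening: 1.001
```

Run:
```python
from plant import r
from h import *
s=r.get_state(); print(s['tool_pos'],s['eef_rot'])
for n in("top","side"):
    p,d=r.snapshot(n); np.savez(f"pics/{n}1.npz",p=p,d=d)
    print(n,proj(r.calibration(n),s['tool_pos']))
    b=np.clip(p.astype(int)*2,0,255).astype(np.uint8)[:,:,::-1].copy()
    u,v=proj(r.calibration(n),s['tool_pos']); cv2.circle(b,(int(u),int(v)),2,(0,0,255),-1)
    cv2.imwrite(f"pics/{n}1.png",b)
```

```text
[ 0.49093956 -0.03543469  0.23856841] [ 0.00322104  0.70717288 -0.00295113  0.70702718]
top [336.39799836 238.02296835]
side [359.22559361 149.68478365]
```

View pics/side1.png

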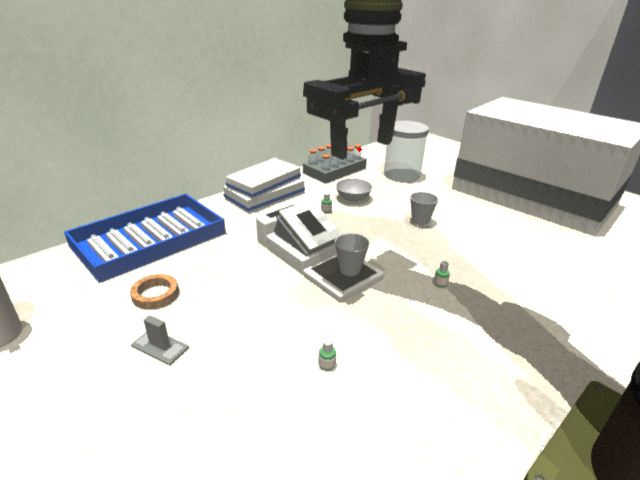

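View pics/top1.png

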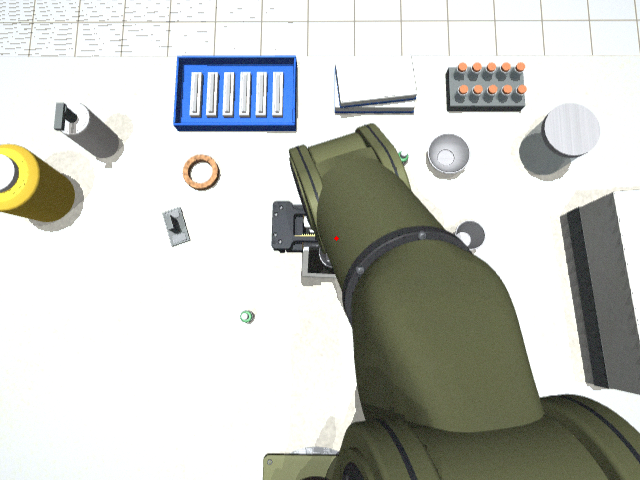

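The side view shows the tips near (340,157) and (386,143). I'll compare these with their projected positions.

Run:
```python
from plant import r
from h import *
c=r.calibration("side"); t=np.array([.4909,-.0354,.2386])
p=np.load("pics/side1.npz")['p'][110:190,310:420]
b=cv2.resize(np.clip(p.astype(int)*3,0,255).astype(np.uint8)[:,:,::-1],None,fx=7,fy=7,interpolation=cv2.INTER_CUBIC)
for y in(-.0615,-.044,.044,.0615):
  for x in(-.009,.009):
    u,v=proj(c,t+[x,y,0]); cv2.circle(b,(int((u-310+.5)*7),int((v-110+.5)*7)),4,(0,0,255),-1)
cv2.imwrite("pics/tips.png",b)
```

```text
(no output)
```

View pics/tips.png

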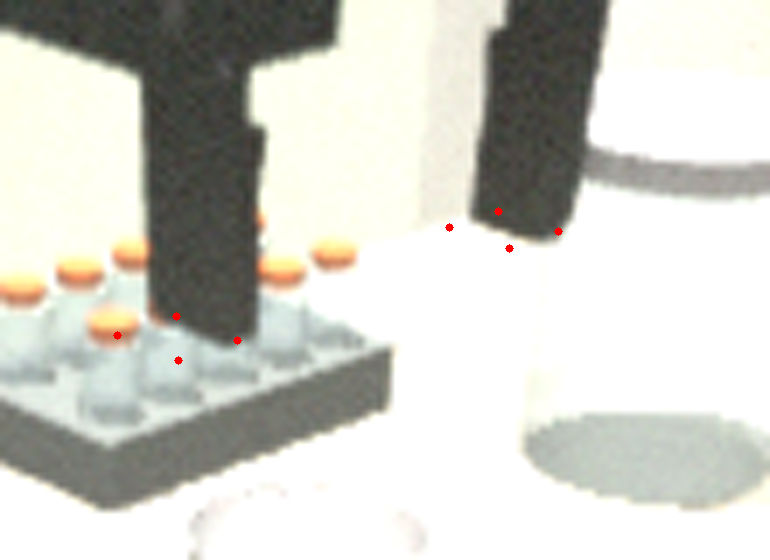

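Emit:
{"method": "arm_command", "body": {"plan": [[0.088,0.05,0.002,0,0],[0.088,0.05,0.002,0,0],[0.088,0.04,0,0,0.02],[0.088,0,0,0,0]]}}

```text
clock: 2.45
tool_pos: [0.4882, -0.0289, 0.0966]
eef_rot: [0.009, 0.709, -0.01, 0.705]
contact_force: [0.7, -0.1, -0.3]
opening: 1.001
```

Run:
```python
from plant import r
from h import *
s=r.get_state(); print(s['tool_pos'],s['eef_rot'])
p,d=r.snapshot("side"); np.savez("pics/side2.npz",p=p,d=d)
c=r.calibration("side")
b=cv2.resize(np.clip(p[160:290,290:430].astype(int)*3,0,255).astype(np.uint8)[:,:,::-1],None,fx=5,fy=5,interpolation=cv2.INTER_CUBIC)
cv2.imwrite("pics/s2.png",b)
```

```text
[ 0.48822381 -0.02885923  0.09663079] [ 0.00946155  0.70926116 -0.00965413  0.7048162 ]
```

View pics/s2.png

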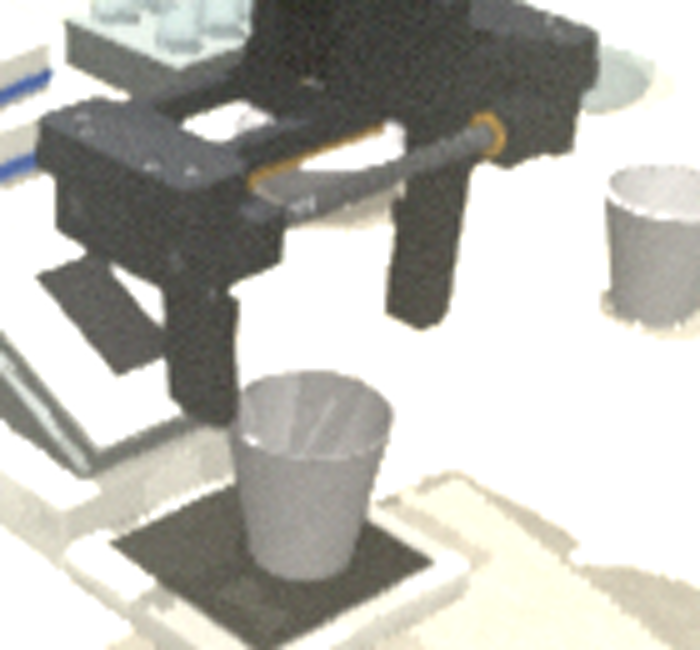

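The tips straddle the rim, and the midpoint at crop (315,372) lies in line with the cup axis. I'll descend and close.

Emit:
{"method": "arm_command", "body": {"plan": [[0.088,0.016,-0.002,0.002,0],[0.088,0.016,0,0,0],[0.088,0,0,0,0],[0.04,0,0,0,0],[0.04,0,0,0,0],[0.04,0,0,0,0],[0.04,0,0,0,0],[0.04,0,0,0,0]], "force": 12}}

```text
clock: 3.5
tool_pos: [0.4927, -0.0319, 0.067]
eef_rot: [0.01, 0.707, -0.01, 0.707]
contact_force: [-1.1, -0.9, 4.2]
opening: 0.672
```

Run:
```python
from plant import r
from h import *
s=r.get_state(); print(s['tool_pos'],s['eef_rot'],s['opening'])
p,d=r.snapshot("side"); np.savez("pics/side3.npz",p=p,d=d)
b=cv2.resize(np.clip(p[160:290,290:430].astype(int)*3,0,255).astype(np.uint8)[:,:,::-1],None,fx=5,fy=5,interpolation=cv2.INTER_CUBIC)
cv2.imwrite("pics/s3.png",b)
```

```text
[ 0.49273998 -0.03185966  0.06703852] [ 0.01019102  0.7067507  -0.01031275  0.7073141 ] 0.6723731689999111
```

View pics/s3.png

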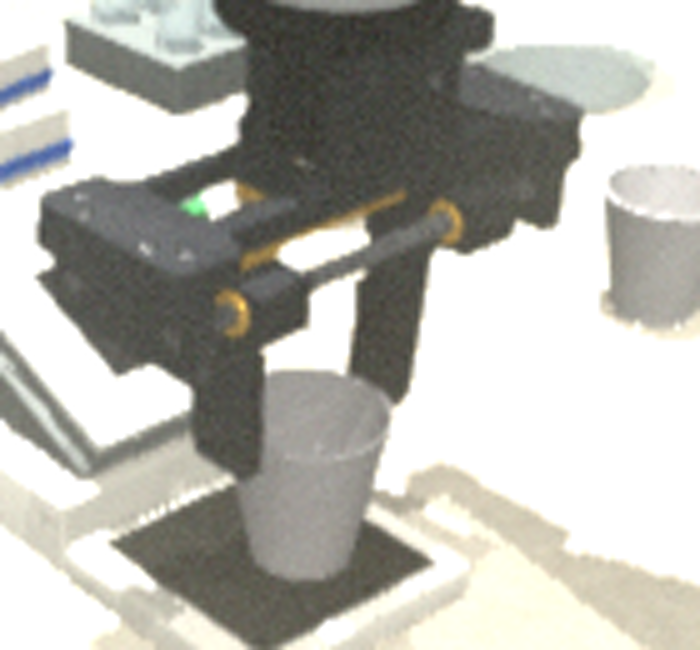

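Opening is 59 mm, so the cup is pinched near the rim. Now I'll lift.

Emit:
{"method": "arm_command", "body": {"plan": [[0.04,0,0,0,0],[0.04,-0.02,0,0,0],[0.04,-0.04,0,0,0],[0.04,-0.04,0,0,0],[0.04,0,0,0,0],[0.04,0,0,0,0]], "force": 15}}

```text
clock: 4.3
tool_pos: [0.4918, -0.0318, 0.166]
eef_rot: [0.01, 0.707, -0.01, 0.707]
contact_force: [-0.6, -0.5, -1.2]
opening: 0.671
```

Run:
```python
from plant import r
from h import *
s=r.get_state(); print(s['tool_pos'],s['eef_rot'],s['opening'],s['contact_force'])
p,d=r.snapshot("side"); np.savez("pics/side4.npz",p=p,d=d)
b=cv2.resize(np.clip(p[110:290,290:450].astype(int)*3,0,255).astype(np.uint8)[:,:,::-1],None,fx=3.3,fy=3.3,interpolation=cv2.INTER_CUBIC)
cv2.imwrite("pics/s4.png",b)
```

```text
[ 0.49180325 -0.03175118  0.16603115] [ 0.01016262  0.70746629 -0.01016229  0.70660094] 0.6705974347461141 [-0.61525418 -0.48412217 -1.1659726 ]
```

View pics/s4.png

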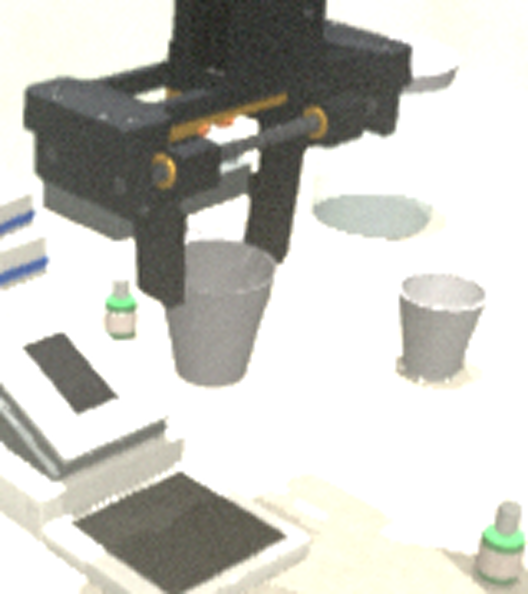

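Cup A is upright in the fingers, with its rim centre at about px (358,192). I'll use this known pose to measure the side camera's bias.

Run:
```python
from plant import r
from h import *
S=r.calibration("side")
# rim ellipses by hand: A crop rim left.. 
for z in (.17,.174,.178): print(z,ray(S,357.9,191.8,z))
print(proj(S,[.4918,-.0318,.174]), proj(S,[.5294,-.304,.06]),proj(S,[.4905,-.034,.075]))
M=R.from_quat(S['orientation']).as_matrix(); print(M[:,0],M[:,1])
```

```text
0.17 [ 0.48540628 -0.03328798  0.17      ]
0.174 [ 0.47987151 -0.02689198  0.174     ]
0.178 [ 0.47433674 -0.02049597  0.178     ]
[354.51919868 188.49391116] [424.46387048 195.96133377] [352.29270134 240.53716731]
[-0.68253634 -0.73053789  0.0214133 ] [-0.40054929  0.34940215 -0.84704097]
```

Both views give the cup-to-cup vector as about (0.038,-0.268), so I'll move by that.

Emit:
{"method": "arm_command", "body": {"plan": [[0.04,0,-0.0445,0.0078,0],[0.04,0,-0.0445,0.0078,0],[0.04,0,-0.0445,0.0078,0],[0.04,0,-0.0445,0.0078,0],[0.04,0,-0.0445,0.0078,0],[0.04,0,-0.0445,0.0078,0],[0.04,0.02,0,0,0],[0.04,0.01,0,0,0],[0.04,0,0,0,0]]}}

```text
clock: 5.48
tool_pos: [0.5307, -0.2983, 0.135]
eef_rot: [0.01, 0.708, -0.009, 0.706]
contact_force: [-0.0, 0.0, -0.1]
opening: 0.666
```

Run:
```python
from plant import r
from h import *
s=r.get_state(); print(s['tool_pos'],s['eef_rot'],s['opening'],s['contact_force'])
for n,(v0,v1,u0,u1) in (("side",(120,240,370,480)),("top",(190,290,420,520))):
    p,d=r.snapshot(n); np.savez(f"pics/{n}5.npz",p=p,d=d)
    b=cv2.resize(np.clip(p[v0:v1,u0:u1].astype(int)*3,0,255).astype(np.uint8)[:,:,::-1],None,fx=5,fy=5,interpolation=cv2.INTER_CUBIC)
    cv2.imwrite(f"pics/{n}5.png",b)
```

```text
[ 0.53068578 -0.29833816  0.13503381] [ 0.01027618  0.70816906 -0.00879816  0.70591329] 0.6660306324243438 [-0.01373948  0.03628791 -0.07507524]
```

View pics/side5.png

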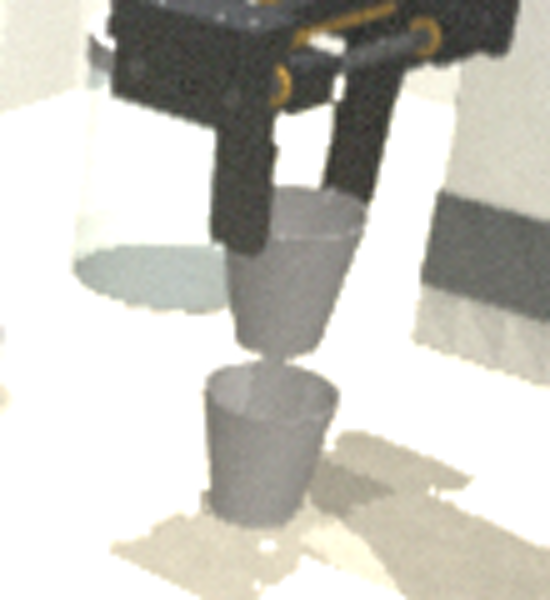

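View pics/top5.png

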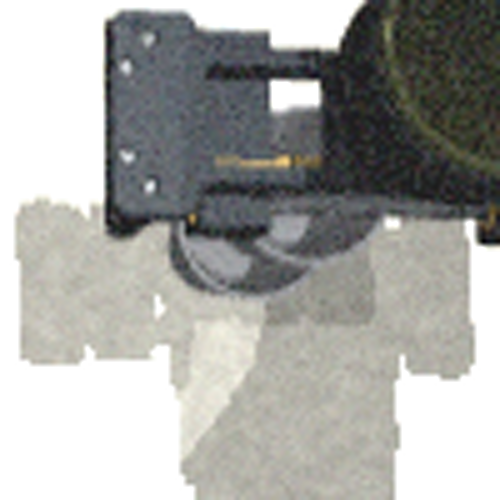

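In the side view A's foot at (279,339) extrapolates to about (273,385), against B's rim centre at (271,388), so they are aligned to within about 1 px of the original image. I'll lower it now.

Emit:
{"method": "arm_command", "body": {"plan": [[0.04,0.02,0,0,0],[0.04,0.02,0,0,0],[0.04,0.01,0,0,0],[0.04,0.004,0,0,0],[0.04,0,0,0,0]]}}

```text
clock: 6.2
tool_pos: [0.5318, -0.2999, 0.0831]
eef_rot: [0.01, 0.707, -0.01, 0.707]
contact_force: [0.3, -0.9, -0.4]
opening: 0.668
```

Emit:
{"method": "arm_command", "body": {"plan": [[0.04,0.004,0,0,0],[0.04,0.002,0,0,0],[0.04,0,0,0,0]]}}

```text
clock: 6.58
tool_pos: [0.5315, -0.3, 0.0767]
eef_rot: [0.01, 0.707, -0.01, 0.707]
contact_force: [-0.8, -0.4, -2.0]
opening: 0.668
```

Emit:
{"method": "arm_command", "body": {"plan": [[0.04,0.004,0,0,0],[0.04,0,0,0,0]]}}

```text
clock: 6.82
tool_pos: [0.5313, -0.2998, 0.0723]
eef_rot: [0.01, 0.707, -0.01, 0.707]
contact_force: [-0.7, -0.0, -1.0]
opening: 0.669
```

Emit:
{"method": "arm_command", "body": {"plan": [[0.04,0.003,0,0,0],[0.04,0,0,0,0]]}}

```text
clock: 7.08
tool_pos: [0.5314, -0.2999, 0.0694]
eef_rot: [0.01, 0.707, -0.01, 0.707]
contact_force: [0.8, -0.3, -0.5]
opening: 0.662
```

Emit:
{"method": "arm_command", "body": {"plan": [[0.04,0.002,0,0,0],[0.04,0,0,0,0],[0.07,0,0,0,0],[0.088,0,0,0,0],[0.088,0,0,0,0],[0.088,0,0,0,0]]}}

```text
clock: 7.82
tool_pos: [0.5315, -0.2998, 0.0677]
eef_rot: [0.01, 0.707, -0.01, 0.707]
contact_force: [-0.2, -0.5, 0.8]
opening: 1.0
```

Emit:
{"method": "arm_command", "body": {"plan": [[0.088,-0.02,0,0,0],[0.088,-0.05,0,0,0],[0.088,-0.05,0,0,0],[0.088,-0.01,0.06,0,0],[0.088,0,0.06,0,0],[0.088,0,0.06,0,0],[0.088,0,0.06,0,-0.11],[0.088,0,0,0,-0.12],[0.088,0,0,0,-0.12]]}}

```text
clock: 8.95
tool_pos: [0.5388, -0.0587, 0.1992]
eef_rot: [-0.116, 0.697, 0.115, 0.698]
contact_force: [-0.2, -1.2, -0.5]
opening: 1.0
```

Run:
```python
from plant import r
from h import *
s=r.get_state(); print(s['clock'],s['tool_pos'],s['eef_rot'],s['opening'],s['contact_force'])
for n,(v0,v1,u0,u1) in (("side",(150,250,370,480)),("top",(190,290,420,520))):
    p,d=r.snapshot(n); np.savez(f"pics/{n}6.npz",p=p,d=d)
    b=cv2.resize(np.clip(p[v0:v1,u0:u1].astype(int)*3,0,255).astype(np.uint8)[:,:,::-1],None,fx=5,fy=5,interpolation=cv2.INTER_CUBIC)
    cv2.imwrite(f"pics/{n}6.png",b)
    cv2.imwrite(f"pics/{n}6f.png",np.clip(p.astype(int)*2,0,255).astype(np.uint8)[:,:,::-1])
```

```text
8.95 [ 0.53875872 -0.05873101  0.19923659] [-0.11562709  0.69707409  0.11516747  0.69817945] 1.0002362947942234 [-0.18390456 -1.16666458 -0.45285009]
```

View pics/side6.png

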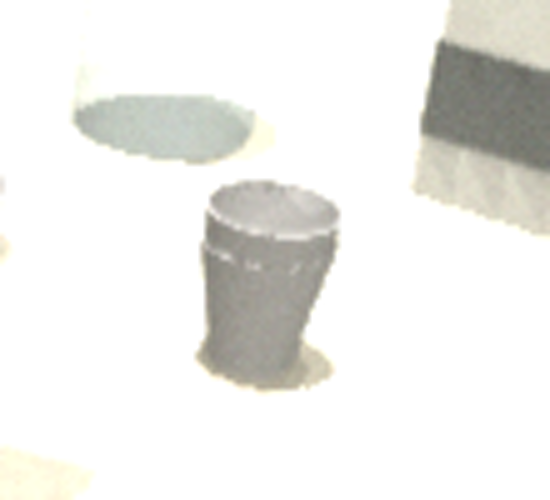

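View pics/top6f.png

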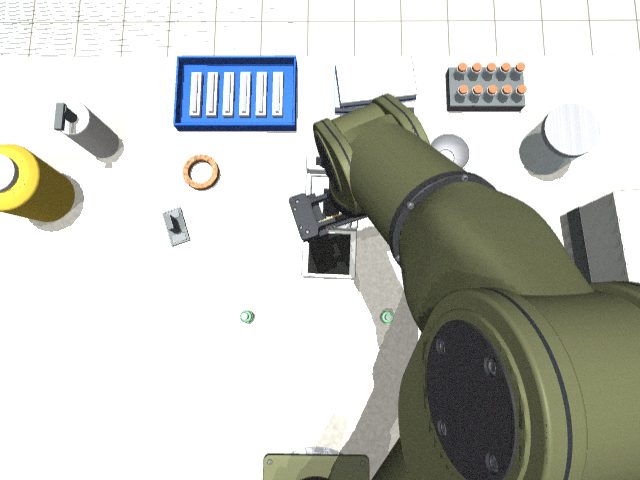

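The cups are nested upright: in the side crop the inner rim is centred at (273,210) over the outer rim at about 250. Next is the slide holder.

Emit:
{"method": "arm_command", "body": {"plan": [[0.088,0,0.056,0.0218,0],[0.088,0,0.056,0.0218,0],[0.088,0,0.056,0.0218,0],[0.088,0,0.056,0.0218,0],[0.088,0,0.056,0.0218,0],[0.088,0,0.056,0.0218,0],[0.088,0.05,0,0,0],[0.088,0.05,0,0,0],[0.088,0,0,0,0]]}}

```text
clock: 10.18
tool_pos: [0.5542, 0.2982, 0.0951]
eef_rot: [-0.114, 0.7, 0.111, 0.696]
contact_force: [-0.5, 0.1, 0.2]
opening: 0.998
```

Run:
```python
from plant import r
from h import *
s=r.get_state(); print(s['clock'],s['tool_pos'],s['eef_rot'],s['opening'],s['contact_force'])
S=r.calibration("side"); print(proj(S,s['tool_pos']), proj(S,s['tool_pos']-[0,0,.05]))
n,(v0,v1,u0,u1)="side",(220,400,80,260)
p,d=r.snapshot(n); np.savez(f"pics/{n}7.npz",p=p,d=d)
b=cv2.resize(np.clip(p[v0:v1,u0:u1].astype(int)*3,0,255).astype(np.uint8)[:,:,::-1],None,fx=3.3,fy=3.3,interpolation=cv2.INTER_CUBIC)
cv2.imwrite(f"pics/{n}7.png",b)
```

```text
10.175 [0.55424025 0.29822266 0.09507415] [-0.11379875  0.70042136  0.11128907  0.69575463] 0.9981784319559595 [-0.47033172  0.0646957   0.19861748]
[150.13999535 294.44211057] [156.627351   322.19186588]
```

View pics/side7.png

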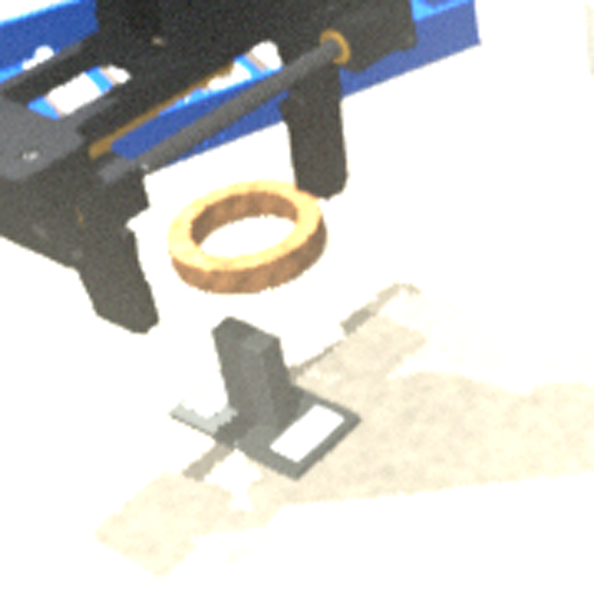

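The tips straddle the fin; once lowered, the midpoint at about (243,336) matches the fin top at (250,333). I'll descend and grip.

Emit:
{"method": "arm_command", "body": {"plan": [[0.088,0.03,0,-0.002,0],[0.088,0.03,0,0,0],[0.088,0.02,0,0,0],[0.088,0,0,0,0],[0.04,0,0,0,0],[0.0,0,0,0,0],[0.0,0,0,0,0],[0.0,0,0,0,0],[0.0,0,0,0,0],[0.0,0,0,0,0]], "force": 10}}

```text
clock: 11.48
tool_pos: [0.5545, 0.2995, 0.0177]
eef_rot: [-0.113, 0.698, 0.113, 0.698]
contact_force: [0.3, -0.7, -0.1]
opening: 0.34
```

Emit:
{"method": "arm_command", "body": {"plan": [[0.0,0,0,0,0],[0.0,0,0,0,0]]}}

```text
clock: 11.72
tool_pos: [0.5545, 0.2995, 0.0177]
eef_rot: [-0.113, 0.698, 0.113, 0.698]
contact_force: [-0.4, 0.8, -0.7]
opening: 0.132
```

The fin is gripped at 11.6 mm. I'll lift it and compute the face target.

Emit:
{"method": "arm_command", "body": {"plan": [[0.0,-0.02,0,0,0],[0.0,-0.05,0,0,0],[0.0,-0.05,0,0,0],[0.0,-0.02,0,0,0.17],[0.0,0,0,0,0.18],[0.0,0,0,0,0]]}}

```text
clock: 12.48
tool_pos: [0.5546, 0.2997, 0.1593]
eef_rot: [0.01, 0.707, -0.009, 0.708]
contact_force: [-0.3, 0.3, -0.2]
opening: 0.133
```

Run:
```python
from plant import r
from h import *
s=r.get_state(); print(s['clock'],s['tool_pos'],s['eef_rot'],s['opening'],s['contact_force'])
M=R.from_quat(s['eef_rot']).as_matrix(); print("yaw",np.arctan2(-M[0,1],M[1,1]))
T=r.calibration("top");S=r.calibration("side")
print(ray(T,331.4,202.6,.0725),ray(S,250+307/5,190+163.75/5,.0725))
p,d=r.snapshot("side"); np.savez("pics/side8.npz",p=p,d=d)
cv2.imwrite("pics/side8.png",np.clip(p.astype(int)*2,0,255).astype(np.uint8)[:,:,::-1])
```

```text
12.475 [0.5546222  0.29971172 0.15926418] [ 0.00959239  0.70650575 -0.00923323  0.70758205] 0.13335385793950444 [-0.25706953  0.27795575 -0.21860887]
yaw -0.026623840445310125
[ 0.59097762 -0.02890708  0.0725    ] [ 0.58632889 -0.02530899  0.0725    ]
```

View pics/side8.png

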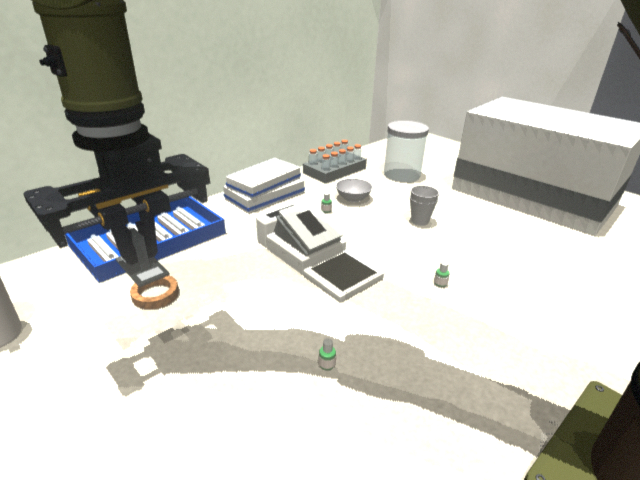

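The slide holder is lifted level, at px (150,270). I'll move to above the face.

Emit:
{"method": "arm_command", "body": {"plan": [[0.0,0,-0.0542,0.0077,0],[0.0,0,-0.0542,0.0077,0],[0.0,0,-0.0542,0.0077,0],[0.0,0,-0.0542,0.0077,0],[0.0,0,-0.0542,0.0077,0],[0.0,0,-0.0542,0.0077,0],[0.0,0.02,0,0,0.012],[0.0,0.02,0,0,0],[0.0,0,0,0,0]]}}

```text
clock: 13.65
tool_pos: [0.59, -0.0271, 0.1164]
eef_rot: [0.014, 0.708, -0.014, 0.706]
contact_force: [-0.3, -0.2, 0.5]
opening: 0.135
```

```bash
cat > look.py <<'E'
import sys
from plant import r
from h import *
k=sys.argv[1]
s=r.get_state(); print(s['clock'],s['tool_pos'],s['opening'],s['contact_force'])
M=R.from_quat(s['eef_rot']).as_matrix(); print("yaw",np.arctan2(-M[0,1],M[1,1]),"down",M[:,0].round(3))
v0,v1,u0,u1=180,300,240,380
p,d=r.snapshot("side"); np.savez(f"pics/side{k}.npz",p=p,d=d)
cv2.imwrite(f"pics/side{k}.png",cv2.resize(np.clip(p[v0:v1,u0:u1].astype(int)*2.5,0,255).astype(np.uint8)[:,:,::-1],None,fx=5,fy=5,interpolation=cv2.INTER_CUBIC))
E
python3 look.py 9
```

```text
13.65 [ 0.59001768 -0.0271022   0.11639016] 0.13477021318706256 [-0.26286173 -0.17730965  0.47799226]
yaw -0.03835562633455871 down [-0.004  0.    -1.   ]
```

View pics/side9.png

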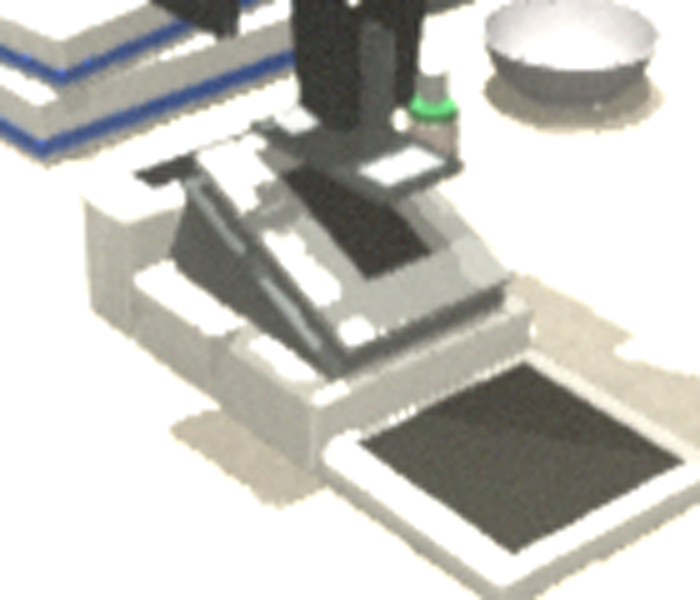

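The holder is level above the face, with its uphill end about to touch near the top edge. I'll lower it gently with a light grip.

Emit:
{"method": "arm_command", "body": {"plan": [[0.0,0.004,0,0,0],[0.0,0.003,0,0,0],[0.0,0,0,0,0]], "force": 6}}

```text
clock: 14.08
tool_pos: [0.5914, -0.0269, 0.1108]
eef_rot: [0.014, 0.707, -0.014, 0.707]
contact_force: [-0.4, -0.4, -0.8]
opening: 0.135
```

Emit:
{"method": "arm_command", "body": {"plan": [[0.0,0.003,0,-0.002,0],[0.0,0,0,0,0]]}}

```text
clock: 14.32
tool_pos: [0.589, -0.0268, 0.1075]
eef_rot: [0.014, 0.707, -0.014, 0.707]
contact_force: [-0.2, -0.1, -0.4]
opening: 0.137
```

Emit:
{"method": "arm_command", "body": {"plan": [[0.0,0.003,0,-0.002,0],[0.0,0.003,0,-0.002,0],[0.0,0,0,0,0]]}}

```text
clock: 14.7
tool_pos: [0.5849, -0.0266, 0.1014]
eef_rot: [0.014, 0.707, -0.014, 0.707]
contact_force: [0.3, 0.2, 0.5]
opening: 0.132
```

```bash
python3 look.py 10
```

```text
14.7 [ 0.58491651 -0.02663031  0.10142517] 0.13244877180308373 [0.27784328 0.20324001 0.51325818]
yaw -0.040557207107738934 down [-0.001  0.    -1.   ]
```

View pics/side10.png

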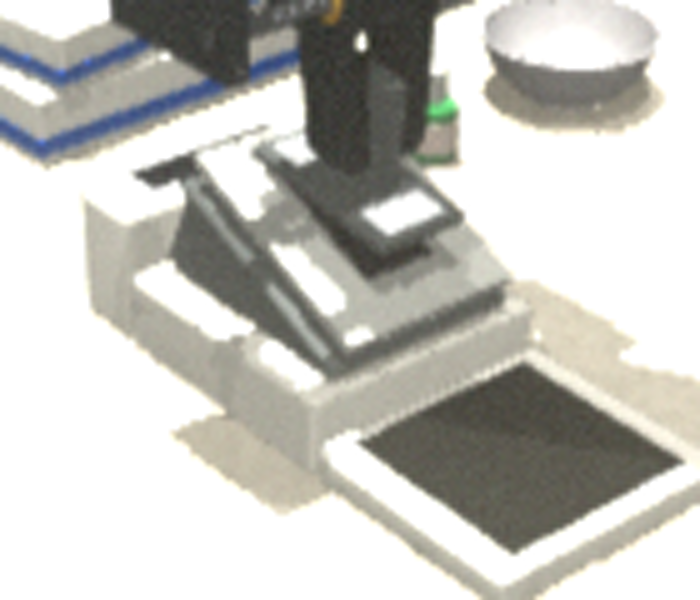

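The holder is pivoting on its uphill edge at low force. I'll continue along the arc.

Emit:
{"method": "arm_command", "body": {"plan": [[0.0,0.003,0,-0.002,0],[0.0,0.003,0,-0.002,0],[0.0,0.003,0,-0.002,0],[0.0,0,0,0,0]]}}

```text
clock: 15.25
tool_pos: [0.5788, -0.0264, 0.0923]
eef_rot: [0.014, 0.707, -0.014, 0.707]
contact_force: [0.5, 0.3, -0.1]
opening: 0.137
```

```bash
python3 look.py 11
```

```text
15.25 [ 0.57878052 -0.02642255  0.09232426] 0.1371164647847706 [ 0.53734104  0.34720998 -0.10836906]
yaw -0.04061941301418287 down [-0.001 -0.    -1.   ]
```

View pics/side11.png

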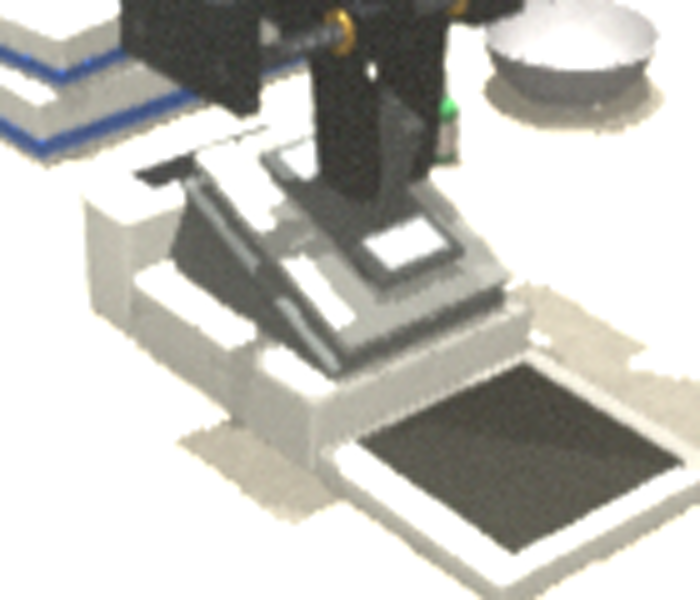

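The holder is nearly flush. Its plate-centre projection of about (362,212) matches the window centre at (357,214), so it is centred to within about 2 mm. Now I'll press in small steps.

Emit:
{"method": "arm_command", "body": {"plan": [[0.0,0.003,0,-0.001,0],[0.0,0.002,0,0,0],[0.0,0,0,0,0]]}}

```text
clock: 15.68
tool_pos: [0.5781, -0.0264, 0.0875]
eef_rot: [0.014, 0.707, -0.014, 0.707]
contact_force: [-1.1, 0.1, 1.4]
opening: 0.136
```

Emit:
{"method": "arm_command", "body": {"plan": [[0.0,0.002,0,0,0],[0.0,0,0,0,0],[0.0,0,0,0,0]]}}

```text
clock: 16.05
tool_pos: [0.5785, -0.0264, 0.0858]
eef_rot: [0.014, 0.707, -0.014, 0.707]
contact_force: [-1.3, -0.5, 1.0]
opening: 0.135
```

Emit:
{"method": "arm_command", "body": {"plan": [[0.0,0.001,0,0,0],[0.0,0,0,0,0],[0.0,0,0,0,0]]}}

```text
clock: 16.42
tool_pos: [0.5788, -0.0264, 0.0849]
eef_rot: [0.014, 0.707, -0.014, 0.707]
contact_force: [-0.1, -0.1, 2.4]
opening: 0.134
```

```bash
python3 look.py 12
```

```text
16.425 [ 0.5787873  -0.02642581  0.08488801] 0.13433529391395024 [-0.08916629 -0.07492401  2.38912601]
yaw -0.040859580534957994 down [ 0.001  0.    -1.   ]
```

View pics/side12.png

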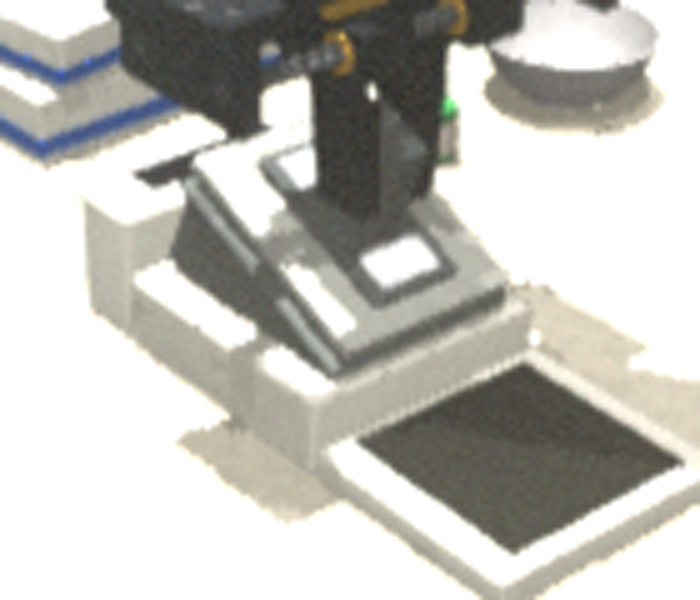

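The plate is flush in the view, about 4 mm off centre downhill and to the -y side by edge distances, well inside 12 mm. I'll press a little deeper.

Emit:
{"method": "arm_command", "body": {"plan": [[0.0,0.0015,0,0.001,0],[0.0,0.001,0,0.0005,0],[0.0,0,0,0,0],[0.0,0,0,0,0],[0.0,0,0,0,0]]}}

```text
clock: 17.1
tool_pos: [0.5798, -0.0264, 0.0822]
eef_rot: [0.014, 0.707, -0.014, 0.707]
contact_force: [-0.7, -0.8, 4.8]
opening: 0.137
```

```bash
cat >> look.py <<'E'
P=cloud(r.calibration("side"),d)
m=np.zeros(d.shape,bool)
E
python3 look.py 13
python3 - <<'E'
from plant import r
from h import *
F=[]
for i in range(4):
    F.append(r.get_state()['contact_force']); p,d=r.snapshot("side")
print(np.mean(F,0))
P=cloud(r.calibration("side"),d)
# plate top region and face region, side crop coords -> px
def plane(poly):
    m=np.zeros((480,640),np.uint8); cv2.fillPoly(m,[np.int32([(240+x/5,180+y/5) for x,y in poly])],1)
    q=P[m>0]; cc=np.median(q,0); q=q[np.linalg.norm(q-cc,axis=1)<.05]
    for _ in range(4):
        cc=q.mean(0); k=np.linalg.eigh(np.cov((q-cc).T))[1][:,0]; k*=np.sign(k[2]); e=(q-cc)@k; q=q[abs(e)<2*e.std()+.0005]
    return len(q),cc.round(4),k.round(4),e.std()
print("faceleft",plane([(205,165),(255,165),(365,310),(350,340)]))
print("plate",plane([(275,160),(310,160),(320,215),(370,225),(420,235),(445,262),(385,292)]))
E
```

```text
17.1 [ 0.57984678 -0.02643623  0.08223036] 0.1367295587138607 [-0.69256794 -0.82808889  4.78444828]
yaw -0.040788945257985466 down [-0.  0. -1.]
[-0.35263302 -0.48165524  4.31997671]
faceleft (303, array([0.5942, 0.001 , 0.067 ]), array([-0.3978, -0.0059,  0.9175]), np.float64(0.0009883749543780091))
plate (206, array([ 0.5771, -0.0247,  0.0657]), array([-3.929e-01, -9.000e-04,  9.196e-01]), np.float64(0.001096825861569869))
```

View pics/side13.png

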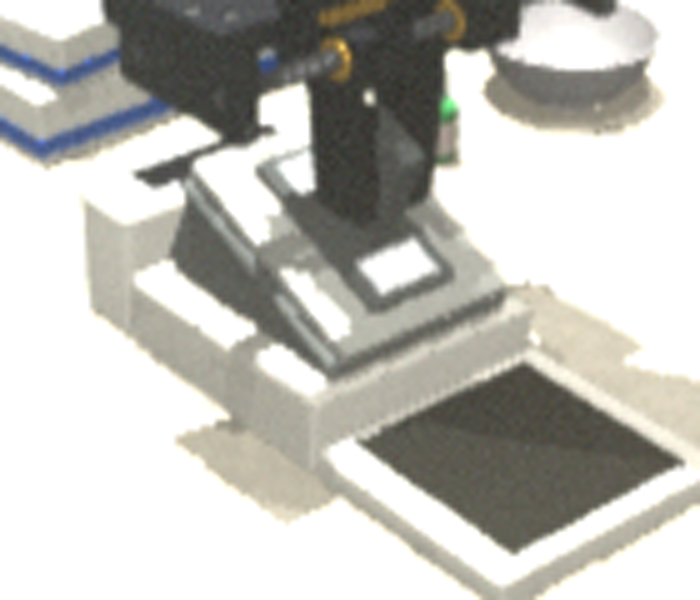

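Run:
```python
from plant import r
import numpy as np
p=np.load("pics/side13.npz")['p'].astype(int);q=np.load("pics/side6.npz")['p'].astype(int)
print("cup region change",abs(p-q)[180:230,405:445].mean())
s=r.get_state(); print(s['clock'],np.abs(s['qd']).max(),s['contact_force'])
print(r.finish_job())
```

```text
cup region change 5.868166666666666
17.35 0.001253366894347978 [-0.93054786 -0.47172667  4.24464194]
the job is handed in; nothing more can be done
None
```

The job is handed in at 17.35 s. The cup from the apron is nested in its twin. The slide holder is gripped and pressed flush on the reader's face.

**What I did**
- I pinched the apron cup near its rim, lowered it into its twin and let it go.
- I picked the holder up by its fin and turned it to the reader's heading. Since the moves allow no tilt, I let its uphill edge swing it in a light 6 N grip until it lay flush, then pressed.

**Last checks**
- **Flushness:** the plate and face normals from the side camera's depth agree to about 0.01 rad.
- **Heading:** the tool is at -0.041 rad and the reader measured about -0.04 rad.
- **Press:** the upward force at the wrist is about 4.3 N. That corresponds to about 4 mm of travel. The depth readings suggested nearly 6 mm, so these two disagree, but both are between the 1.2 mm needed and the 8 mm stop.
- **Centring:** edge distances in the side view put the holder about 4 mm downhill and 4 mm to the -y side. The robot's own position put it 1.5 mm uphill and centred in y. Both are within 12 mm. The cameras differed by about 5 mm, and I did not settle which was right.
- **Cups:** they looked nested and upright after release. At the end I only compared the image region with the earlier picture: the mean change was 5.9 grey levels. I did not measure the cups or look at them again.
- **Vials, tape roll and bowl:** I did not measure them again. I planned no contact with them, and the force readings showed none.

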